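Ready the garage battery charger for the car battery

ROBOT

A 6-joint arm with a two-finger parallel gripper is mounted at the origin on the work surface. World frame = base frame: x ahead of the robot, y to its left, z up, the work surface at z = 0. Lengths are in mm, angles in degrees, forces in N, time in s.
With the tool pointing down it reaches from about 350 to 850 mm from the base axis. Payload 8.1 kg.
Tool frame: the origin (TCP) lies between the finger pads; the fingertips stand 22 mm ahead of it and the grasp point (between the pads) lies 3 mm ahead of it; z points along the fingers, y is the direction in which the jaws open and shut (so a half turn about z gives the same grasp; the last joint's range is limited). The gripper opens to 85 mm and grips with 20 to 120 N. Pads are 22 mm wide; open, the fingers measure 114 mm over their backs; the gripper's body (76 mm by 85 mm) begins 54 mm behind the grasp point. The pads swing forward as they close: fully open they stand 13 mm farther back than shut.
Start: joints at [-73.132, 7.471, 85.268, -0, 87.261, -4.893], TCP at [222.461, -557.24, 253.292] pointing down, gripper open.
Joint ranges: [-169.43, 169.43], [-51.17, 129.36], [1.28, 143.12], [-76.62, 256.62], [0, 156.53], [-152.29, 152.29]. Speed limits (degrees/s): [136.94, 136.94, 159.86, 180, 180, 180].

INTERFACE

Orientations are given as [roll, pitch, yaw] about the fixed x, y, z axes, in that order (R = Rz(yaw) Ry(pitch) Rx(roll)).
In Python, from bench import r gives the robot as it stands.
- The arm moves only by the tool drive_tool, never from a script. Its argument "moves" is a list of rows, each a list of 2 entries, a list of its own where there are three numbers: the shift along the world's x, y, z in mm, then the turn about the world's z in degrees. A call has exactly 8 rows; each row is the pose to reach, as a shift and turn from the pose commanded when the call began; what a row does not reach only later rows make up. A row lasts 1/12 s, in which the tool goes at most 41.7 mm and 7.16 degrees, less where a joint would pass 70% of its speed; a pose out of reach is approached as far as the arm can. A call with a gripper value outside its range is refused whole. "fingers" is the finger opening in mm, from 0 to 85.4, set as the call begins (left out, the last holds). The fingers move at their own pace and stop on an object; "squeeze" is the grip in N (left out, the last holds). Time passes only in rows, so rows that repeat a pose let the fingers close, or fill a call up. It gives the time, the measured TCP pose, the force and the opening at its end, in the units of the state.
- r.sense(): the state, without advancing time (a new reading comes with each control period).
- r.snapshot(name): name is "side" or "top"; returns a dict with "pixels" (384x512x3 uint8, red, green, blue), "camera_matrix" (3x3 intrinsics, pixels), "xyz" and "orientation" of the camera in the world. Camera axes: x right, y down, z forward; pixel columns grow to the right and rows downward; lengths in mm; the calibration is good to about 2 mm. A picture is of the moment at which its call begins. There is no depth.
- r.hand_in(): hands the job in, once; it reports no verdict.
The state is a dict: "time": time; "joint_pos": joint angles; "qd": joint speeds; "joint_efforts": joint torques, N m; "tool_pos": TCP position; "tcp_rot": TCP orientation; "ft_force": force on the tool from outside, world axes, zero at the start; "wrist_torque": the same for the moment, N m; "finger_gap": finger opening in mm.
Only numpy, scipy, OpenCV 4.12 (cv2) and the standard library are available. Lean on these libraries where they do the work, as an engineer would, in place of code of your own. Each camera call takes 0.05 s, during which the arm holds its last target.

TASK

The silver battery charger was put away still switched on and set to 6 volts; make it ready for the car battery without lifting it or shoving it along the shelf. Facing its top panel with the carry handle along the far edge, first push the mains toggle (the longest lever, at the right) over to off, towards the panel's front edge, and only when it has snapped over push the voltage toggle at the left end over to 12 volts, towards the carry handle. Leave the middle charge-rate toggle as it is, and do not disturb the jar, torch or terminal spreader around it.

Things in the scene. Friction and masses are not known exactly. Their poses are not given: they have to be found in the camera images.
- charger: battery charger, silver box on rubber feet, loose, about 4.5 kg; 200 mm deep (x), 280 mm wide (y). Origin: centre of its underside; z up; x from its front edge to the rear edge with the handle; y to the left, facing it from the front. Its flat top, 138 mm above the shelf, is the control panel, with three toggles in a row across y, 35 mm in front of the middle, at y +65, 0, -65 mm
- handle_mid (a point): middle of the charger's carry handle, a fixed bar 170 mm long along y near the panel's rear edge (charger x = +82 mm), 38 mm above the panel, 19 mm thick. Between it and the toggles, centred 70 to 80 mm behind the row, stand an ammeter (left, 50 x 60 mm), a fuse cap (middle) and a pilot lamp (right), all 12 to 14 mm high
- mains_pivot (a point): pivot of the mains toggle, the longest of the three, at the right end of the row (charger y = -65 mm), in front of the round pilot lamp; fixed on the charger, 5 mm above the panel, in the middle of a nut and bush 18 mm in diameter and 5.5 mm high. Its axes are the charger's axes. The lever turns about the charger's y axis
- mains_tip (a point): free end of the mains toggle lever: a steel bat with a domed end, 37 mm from pivot to end, 5 mm thick at the root, 10 mm thick near the end. It goes over freely before a flat upright side of a finger; a surface that slopes down onto its end can wedge it
- mains (a joint): angle of the mains toggle, rad. 0, as found: leaning 16 degrees to the carry handle (on); 0.28: upright; 0.56: leaning 16 degrees to the front edge (off). A spring drives it away from upright to the nearer of these two stops, so past upright it snaps over by itself; pushing at its end takes about 2 N at the stop (up to 5 N with rubbing on the finger), nothing at upright
- voltage_pivot (a point): pivot of the voltage toggle, at the left end of the row (charger y = +65 mm), in front of the rectangular ammeter; fixed on the charger, 5 mm above the panel, nut and bush as for the mains. Its axes are the charger's axes. The lever turns about the charger's y axis
- voltage_tip (a point): free end of the voltage toggle lever: a steel bat with a domed end, 30 mm from pivot to end, 5 mm thick at the root, 8 mm thick near the end
- voltage (a joint): angle of the voltage toggle, rad. 0, as found: leaning 16 degrees to the front edge (6 volts); 0.28: upright; 0.56: leaning 16 degrees to the carry handle (12 volts). Spring as for the mains, about as strong
- rate (a joint): angle of the charge-rate toggle in the middle of the row, same shape and size as the voltage toggle; it stands at 0, leaning to the front edge, and is to stay there
- jar: amber glass jar with a closed steel screw lid, 76 mm in diameter, 100 mm high, standing on the shelf beside the charger. Origin: centre of its underside, z up
- torch: yellow plastic torch standing on its lens, 155 mm high, 58 mm in diameter at the foot, 38 mm above, beside the charger. Origin: centre of its underside, z up
- spreader: stainless terminal spreader, a plier-like tool 160 mm long, 50 mm wide, 13 mm high, lying flat on the shelf behind the charger. Origin: under its pivot; x towards its jaws. (Well to the left of everything, about 0.56 m ahead of and 0.6 m to the left of the robot, stands a fixed black plastic cabinet, 220 mm high, that has no part in the job)
Things that resemble listed ones, but are neither listed nor needed, are in the scene too. Several things have the shape of the jar; the one meant has the colours described above.

How it is judged:
By the outcome, as a careful person would: the job done as asked, in the order asked, and still so for the second after the job is handed in, with the robot touching nothing.
It also fails if it takes over 40 s, if anything falls off the work surface, if the arm or the gripper's body presses on something with over 40 N, if the wrist force passes 120 N, or if a joint passes its speed limit or range.

## Working session

There is one attempt and no reset: what is moved stays moved. The work goes in short steps, Python scripts to look and compute and a tool call to move; the robot and the scene stay as the last step left them, time stands still between calls to the robot, and variables do not carry over. Pictures are saved under pics/ and viewed, and the job is handed in when it is done.

Besides the shell and the picture viewer there is one more tool, called as name([rows], argument=value, ...), one row to a line, values as JSON. drive_tool: Moves the arm, as the interface text tells. Its arguments: {"type":"object","properties":{"moves":{"type":"array","items":{"type":"array"}},"fingers":{"type":"number"},"squeeze":{"type":"number"}},"required":["moves"]}

```bash
ls; mkdir -p pics; python3 - <<'E'
from bench import r
import cv2,json
s=r.sense();print(s)
for n in("side","top"):
    d=r.snapshot(n);cv2.imwrite(f"pics/{n}0.png",d["pixels"][:,:,::-1]);print(n,d["camera_matrix"],d["xyz"],d["orientation"])
E
```

```text
pics
{'time': 0.0, 'joint_pos': array([-7.31331395e+01,  7.51309229e+00,  8.53305401e+01,  4.78236566e-04,
        8.72605252e+01, -4.89261588e+00]), 'qd': array([-0.03248179,  0.02921244, -0.03327309, -0.02248288, -0.02198505,
       -0.0421476 ]), 'joint_efforts': array([ 3.44126456e-03, -5.69394135e+01, -5.00551701e+01, -4.61478476e-05,
        1.48305326e-02,  6.02602256e-06]), 'tool_pos': array([ 222.30609507, -556.7488668 ,  252.25331654]), 'tcp_rot': array([-1.79896263e+02, -9.35934521e-03,  2.17594446e+01]), 'ft_force': array([-0.30798901,  0.87567698,  0.08579346]), 'wrist_torque': array([-0.03948425,  0.01038867, -0.00671986]), 'finger_gap': 85.38186212533688}
side [[492.20748732   0.         249.94537888]
 [  0.         492.20748732 192.67492902]
 [  0.           0.           1.        ]] [223.00532395 653.79472191 902.33049274] [-137.66223088    0.86724732 -150.75531506]
top [[373.54395722   0.         265.07973234]
 [  0.         373.54395722 192.66353537]
 [  0.           0.           1.        ]] [ 514.12572509   56.19798945 1113.21877906] [-1.75281555e+02 -1.50751432e-01 -8.89656350e+01]
```

View pics/side0.png

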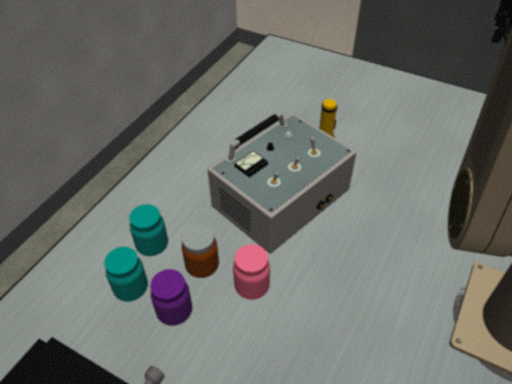

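View pics/top0.png

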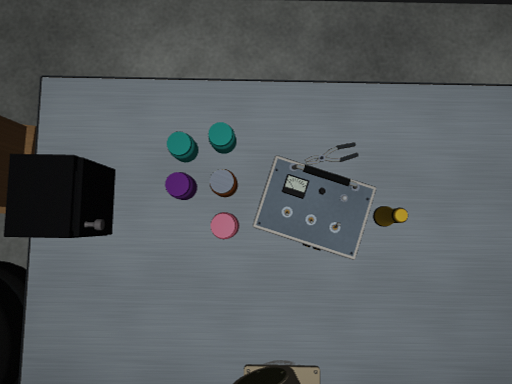

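One charger only: side view about (280,180), top view about (315,205). The amber jar with the steel lid is at top (223,182), the torch at (393,215), the spreader at (335,155). I'll enlarge the charger.

```bash
python3 - <<'E'
import cv2
a=cv2.imread("pics/side0.png")[105:255,200:365];cv2.imwrite("pics/side0c.png",cv2.resize(a,None,fx=4,fy=4,interpolation=cv2.INTER_CUBIC)[:600])
a=cv2.imread("pics/top0.png")[145:265,245:385];cv2.imwrite("pics/top0c.png",cv2.resize(a,None,fx=5,fy=5,interpolation=cv2.INTER_CUBIC))
E
```

```text
(no output)
```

View pics/side0c.png

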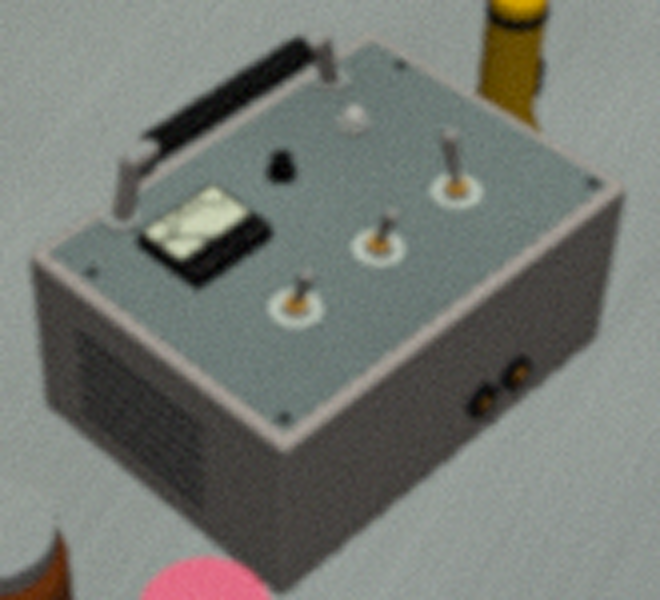

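View pics/top0c.png

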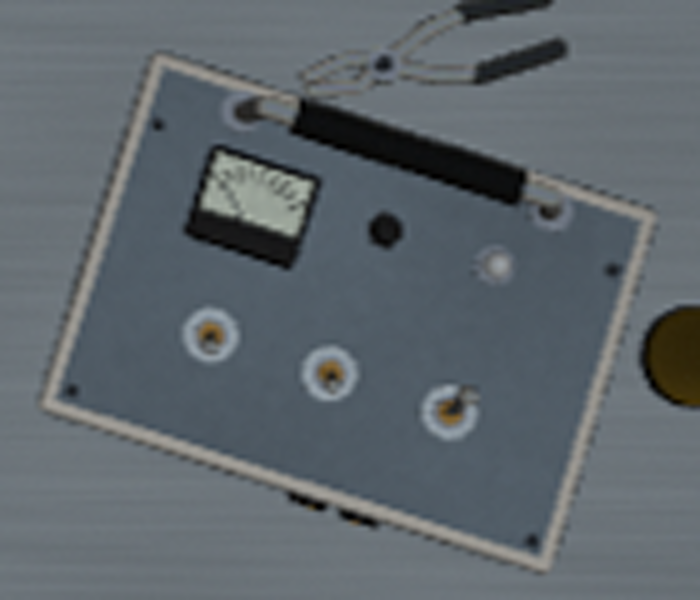

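The side crop shows the panel corners at about (35,255), (372,38), (622,190), (285,447) and the top crop at (155,55), (655,213), (547,572), (40,405). The mains toggle is the right one, with its lever leaning to the handle; the other two lean to the front. Next I fit the pose.

```bash
cat > h.py <<'E'
import numpy as np,cv2
from scipy.spatial.transform import Rotation as R
from bench import r
def ray(d,uv):
    p=np.linalg.inv(d["camera_matrix"])@[uv[0],uv[1],1]
    return np.array(d["xyz"]),R.from_euler('xyz',d["orientation"],degrees=True).apply(p)
def plane(d,uv,z):
    o,v=ray(d,uv);return o+v*(z-o[2])/v[2]
def proj(d,P):
    q=R.from_euler('xyz',d["orientation"],degrees=True).inv().apply(np.asarray(P)-d["xyz"])
    q=q@d["camera_matrix"].T;return q[...,:2]/q[...,2:]
def tri(d1,u1,d2,u2):
    o1,v1=ray(d1,u1);o2,v2=ray(d2,u2)
    t=np.linalg.lstsq(np.c_[v1,-v2],o2-o1,rcond=None)[0]
    a=o1+t[0]*v1;b=o2+t[1]*v2;return (a+b)/2,np.linalg.norm(a-b)
E
cat > m.py <<'E'
from h import *
S=r.snapshot("side");T=r.snapshot("top")
cs=lambda u,v:(200+(u+.5)/4-.5,105+(v+.5)/4-.5)
ct=lambda u,v:(245+(u+.5)/5-.5,145+(v+.5)/5-.5)
C={'RL':((35,255),(155,55)),'RR':((372,38),(655,213)),'FR':((622,190),(547,572)),'FL':((285,447),(40,405)),
'V':((297,307),(210,335)),'N':((379,247),(330,373)),'M':((456,189),(450,411))}
loc={'RL':(100,140),'RR':(100,-140),'FR':(-100,-140),'FL':(-100,140),'V':(-35,65),'N':(-35,0),'M':(-35,-65)}
fit=[]
for nm,cc in (("side",0),("top",1),("both",2)):
    A=[];B=[]
    for k in C:
        ps=plane(S,cs(*C[k][0]),138)[:2];pt=plane(T,ct(*C[k][1]),138)[:2]
        if nm=="side":print(k,tri(S,cs(*C[k][0]),T,ct(*C[k][1])),ps.round(1),pt.round(1))
        A.append(loc[k]);B.append([ps,pt,(ps+pt)/2][cc])
    A=np.array(A,float);B=np.array(B);a=A-A.mean(0);b=B-B.mean(0)
    th=np.arctan2((a[:,0]*b[:,1]-a[:,1]*b[:,0]).sum(),(a*b).sum())
    Rm=np.array([[np.cos(th),-np.sin(th)],[np.sin(th),np.cos(th)]])
    t=B.mean(0)-Rm@A.mean(0)
    print(nm,"yaw",np.degrees(th),"org",t,"res",np.linalg.norm(A@Rm.T+t-B,axis=1).round(1))
    for k in('V','N','M'):print(k,(Rm@loc[k]+t).round(1))
# handle mid, tips
print("tipM",tri(S,cs(449,133),T,ct(467,394)))
print("tipV",tri(S,cs(306,277),T,ct(211,348)))
for n,uv,z in(("jarlid",(223,182),100),("torchtop",(401,215),155),("torchfoot",(384,216),0)):print(n,plane(T,uv,z).round(0))
E
python3 m.py
```

```text
RL (array([693.37936631,  28.45375878, 132.97651691]), np.float64(2.058120120838195)) [689.3  32.2] [693.4  29.1]
RR (array([ 614.92343074, -238.35551195,  126.69695946]), np.float64(1.2838801947220464)) [ 608.7 -225.6] [ 614.3 -234.7]
FR (array([ 426.66474185, -179.55119271,  129.25532198]), np.float64(1.133575533729261)) [ 424.8 -169.8] [ 426.9 -177.7]
FL (array([507.16653285,  85.636083  , 134.28500733]), np.float64(2.098812228246513)) [504.8  87.9] [508.1  86. ]
V (array([545.54059454,  -2.34353457, 136.44228668]), np.float64(1.3836717692347298)) [544.3  -1.3] [546.1  -1.9]
N (array([526.97754644, -65.2669595 , 135.69566709]), np.float64(1.1451055194118456)) [525.6 -63.4] [527.5 -64.7]
M (array([ 508.54125548, -127.81954074,  136.22092637]), np.float64(0.7058431755200193)) [ 507.6 -126.2] [ 508.9 -127.3]
side yaw -16.988693135096625 org [557.92565491 -70.98303604] res [5.4 9.3 6.8 4.5 2.8 2.8 3.9]
V [543.4   1.4]
N [524.5 -60.8]
M [ 505.5 -122.9]
top yaw -16.894539773427272 org [560.81286244 -74.55333567] res [4.  3.2 3.  3.4 0.3 0.4 0.9]
V [546.2  -2.2]
N [527.3 -64.4]
M [ 508.4 -126.6]
both yaw -16.941185158014555 org [559.36929642 -72.76807932] res [4.7 6.3 4.8 3.9 1.3 1.6 2.4]
V [ 5.448e+02 -4.000e-01]
N [525.9 -62.6]
M [ 506.9 -124.7]
tipM (array([ 517.12068137, -129.44707038,  173.46391244]), np.float64(1.3019837075201448))
tipV (array([538.96314065,  -0.86312298, 163.86294593]), np.float64(0.6333490409474449))
jarlid [625. 170. 100.]
torchtop [ 542. -294.  155.]
torchfoot [ 543. -300.    0.]
```

Ring centres give a consistent fit: V (545.4,-1.8), M (508.3,-127), 130.4 mm apart (should be 130), and z from triangulation about 136 (should be 138). Yaw is about -16.7°. The tips sit at z 173 and 164 and lean as described. The toggles therefore set the pose, since the rim corners were marked slightly wide. I'll approach with the fingers shut, behind the mains lever.

drive_tool([
  [[20,27,0],-4.8],
  [[43,57,0],-9.6],
  [[66,87,0],-14.4],
  [[89,117,0],-19.2],
  [[112,147,0],-24],
  [[135,177,0],-28.8],
  [[158,207,0],-33.6],
  [[181,237,0],-38.5],
], fingers=0, squeeze=60)

```text
time: 0.87
tool_pos: [404.2, -318.6, 253.3]
tcp_rot: [180.0, -0.0, -17.0]
ft_force: [1.7, 0.4, -0.6]
finger_gap: -0.2
```

drive_tool([
  [[20,27,0],0],
  [[43,57,0],0],
  [[66,87,0],0],
  [[89,117,0],0],
  [[112,147,0],0],
  [[132,175,0],0],
  [[142,188,-5],0],
  [[142,188,-25],0],
])

```text
time: 1.53
tool_pos: [549.0, -129.4, 231.5]
tcp_rot: [-179.9, -0.4, -16.5]
ft_force: [0.2, -1.2, 0.6]
finger_gap: 0.1
```

```bash
cat > look.py <<'E'
import sys
from h import *
k=sys.argv[1];out=[]
for n,b,f in(("side",(70,255,170,370),3),("top",(125,275,225,395),4)):
    d=r.snapshot(n);a=np.ascontiguousarray(d["pixels"][b[0]:b[1],b[2]:b[3],::-1])
    cv2.imwrite(f"pics/{n}{k}.png",cv2.resize(a,None,fx=f,fy=f,interpolation=cv2.INTER_CUBIC)[:600,:800])
s=r.sense();print(s["time"],s["tool_pos"].round(1),s["tcp_rot"].round(1),s["ft_force"].round(1),s["finger_gap"])
E
python3 look.py 1
```

```text
1.6333 [ 544.2 -130.7  224.9] [-180.     0.3  -16.6] [-0.2  0.3  0.4] 0.1882118655613408
```

View pics/side1.png

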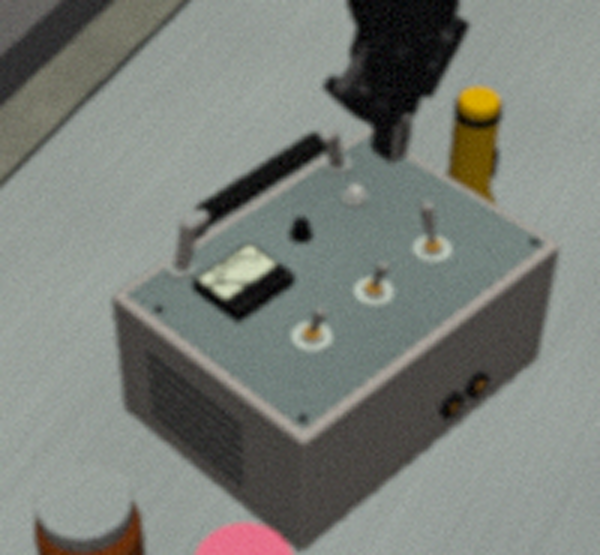

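View pics/top1.png

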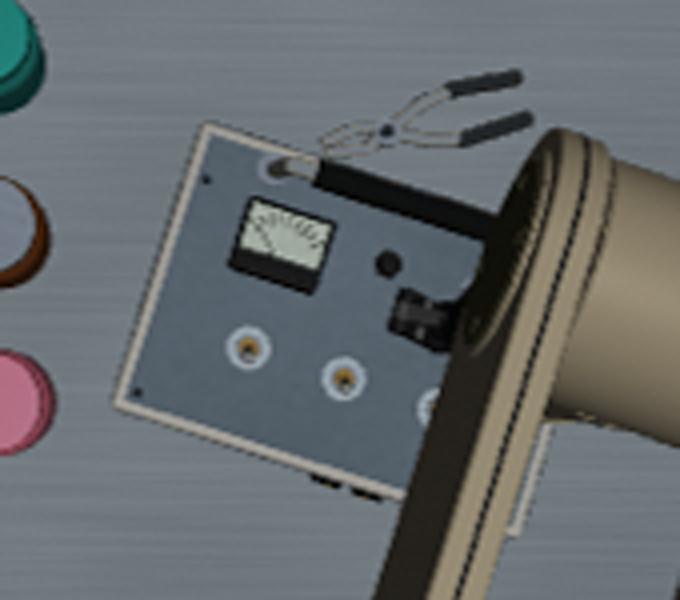

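The fingers show in the side picture with their tip at about (390,158), i.e. full-image (300,122.5). I'll check that against the expected tip height.

```bash
python3 - <<'E'
from h import *
S=r.snapshot("side");t=r.sense()["tool_pos"]
c,s=np.cos(np.radians(-16.6)),np.sin(np.radians(-16.6))
for dz in(-9,-22,-35):
  print(dz,[(3*(proj(S,t+np.array([c*x-s*y,s*x+c*y,dz]))-[170,70])).round(0).tolist() for x in(-11,11) for y in(-14,14)])
E
```

```text
-9 [[421.0, 143.0], [395.0, 160.0], [398.0, 129.0], [372.0, 146.0]]
-22 [[419.0, 157.0], [394.0, 174.0], [397.0, 143.0], [371.0, 160.0]]
-35 [[418.0, 170.0], [393.0, 188.0], [396.0, 157.0], [370.0, 174.0]]
```

The observed tip is 10–22 mm ahead of the TCP, so TCP z of 172 works either way (tips at 150–162; lever end 179, panel 138). Descending behind the lever.

drive_tool([
  [[4,-1,0],0],
  [[4,-1,-10],0],
  [[4,-1,-22],0],
  [[4,-1,-34],0],
  [[4,-1,-46],0],
  [[4,-1,-53],0],
  [[4,-1,-56],0],
  [[4,-1,-56],0],
])

```text
time: 2.35
tool_pos: [548.6, -133.0, 170.8]
tcp_rot: [-180.0, 0.1, -16.7]
ft_force: [0.8, 0.6, 0.8]
finger_gap: -0.3
```

```bash
python3 look.py 2
```

```text
2.45 [ 549.6 -133.3  172.5] [-180.    -0.   -16.7] [-0.3 -0.1  0.7] 0.17045808778504867
```

View pics/side2.png

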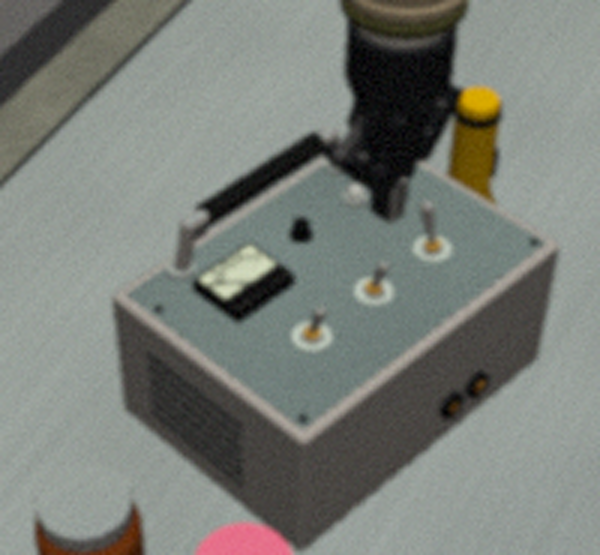

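The fingers are down behind the mains lever with no contact: fingertip (390,218), lever end (428,207). I'll push toward the front edge, about 34 mm in total.

drive_tool([
  [[-3,1,0],0],
  [[-6,2,0],0],
  [[-9,3,0],0],
  [[-11,3.5,0],0],
  [[-13.5,4,0],0],
  [[-15.5,4.5,0],0],
  [[-17.5,5,0],0],
  [[-19,5.5,0],0],
])

```text
time: 3.12
tool_pos: [530.8, -127.9, 172.7]
tcp_rot: [180.0, -0.1, -16.7]
ft_force: [2.7, -0.7, 2.0]
finger_gap: -0.3
```

drive_tool([
  [[-2,0.5,0],0],
  [[-4,1,0],0],
  [[-6,2,0],0],
  [[-8,2.5,0],0],
  [[-10,3,0],0],
  [[-12,3.5,0],0],
  [[-13.5,4,0],0],
  [[-13.5,4,0],0],
])

```text
time: 3.78
tool_pos: [518.5, -124.1, 172.7]
tcp_rot: [-180.0, -0.3, -16.7]
ft_force: [10.4, -1.3, -5.4]
finger_gap: 0.1
```

```bash
python3 look.py 3
```

```text
3.8833 [ 518.5 -124.1  172.7] [-180.    -0.2  -16.7] [10.2 -2.7 -4.8] 0.004310138229939866
```

View pics/side3.png

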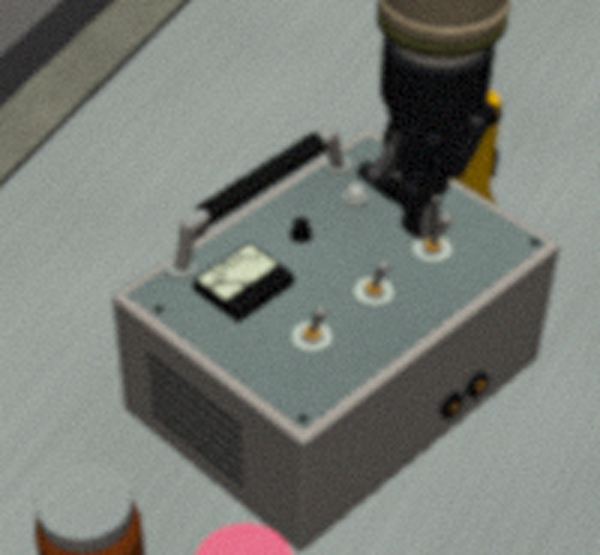

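```bash
cat > zoom.py <<'E'
import sys
from h import *
d=r.snapshot("side")["pixels"]
for i in range(7): d=d.astype(float)+r.snapshot("side")["pixels"] if i else d.astype(float)
d=(d/7).clip(0,255).astype(np.uint8)
u,v=int(sys.argv[2]),int(sys.argv[3])
a=np.ascontiguousarray(d[v-30:v+30,u-40:u+40,::-1]);cv2.imwrite(f"pics/z{sys.argv[1]}.png",cv2.resize(a,None,fx=10,fy=10,interpolation=cv2.INTER_CUBIC))
E
python3 zoom.py 3 312 140
```

```text
(no output)
```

View pics/z3.png

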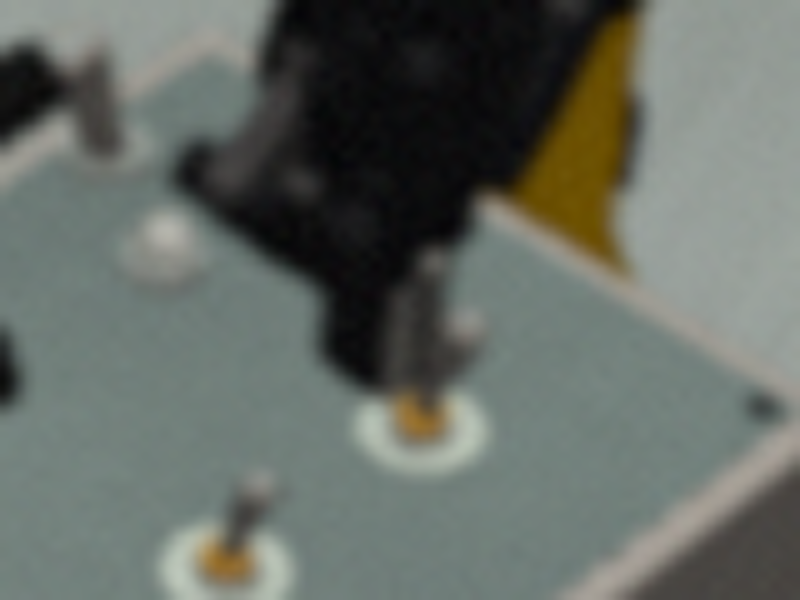

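The mains lever has snapped over: its end is at (465,330) in the zoom, leaning to the front like the rate lever. The 10 N is the finger resting on the lever root at its stop. I'll back off and lift.

drive_tool([
  [[4,-1,0],0],
  [[10,-3,0],0],
  [[18,-5,0],0],
  [[24,-7,0],0],
  [[24,-7,15],0],
  [[24,-7,35],0],
  [[24,-7,55],0],
  [[24,-7,60],0],
])

```text
time: 4.9
tool_pos: [542.8, -131.4, 235.8]
tcp_rot: [180.0, -0.3, -16.7]
ft_force: [0.2, 0.1, 0.9]
finger_gap: 0.1
```

```bash
python3 look.py 4; python3 zoom.py 4 305 145
```

```text
5.0 [ 542.1 -131.1  233.6] [180.   -0.2 -16.7] [-0.2 -0.6 -0.1] 0.16378949074598367
```

View pics/z4.png

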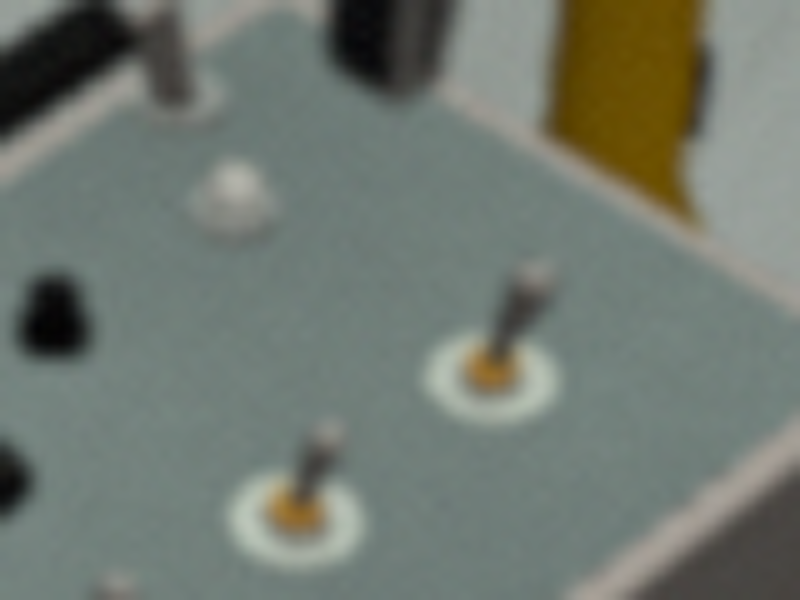

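Mains is off and stays off; its ring has not moved (314,153). Now to the front of the voltage toggle.

drive_tool([
  [[-6,18,0],0],
  [[-14,46,0],0],
  [[-22,76,0],0],
  [[-28,106,0],0],
  [[-32,130,0],0],
  [[-34,142,0],0],
  [[-34,144,0],0],
  [[-34,144,0],0],
])

```text
time: 6.02
tool_pos: [507.0, 13.5, 232.1]
tcp_rot: [180.0, -0.0, -16.7]
ft_force: [1.1, -0.2, -1.1]
finger_gap: 0.2
```

drive_tool([
  [[0,0,-8],0],
  [[0,0,-18],0],
  [[0,0,-28],0],
  [[0,0,-38],0],
  [[0,0,-48],0],
  [[0,0,-54],0],
  [[0,0,-58],0],
  [[0,0,-58],0],
])

```text
time: 6.68
tool_pos: [506.3, 13.2, 172.9]
tcp_rot: [180.0, 0.1, -16.7]
ft_force: [-0.1, -0.6, 0.1]
finger_gap: 0.2
```

```bash
python3 look.py 5; python3 zoom.py 5 285 165
```

```text
6.7833 [507.1  13.2 174.4] [-180.    -0.   -16.7] [ 0.   0.3 -0. ] -0.3215607123631677
```

View pics/z5.png

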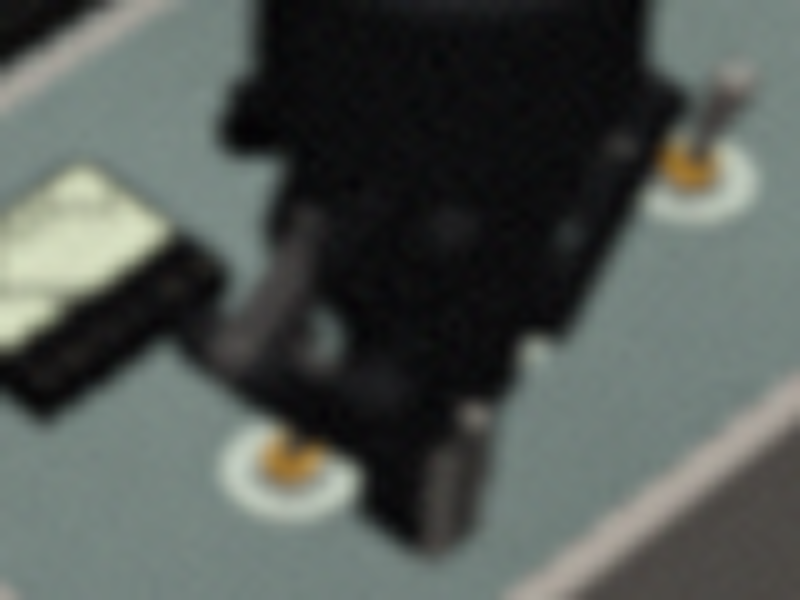

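The fingers stand in front of the voltage toggle at zero force. Pushing toward the handle.

drive_tool([
  [[3,-1,0],0],
  [[6,-2,0],0],
  [[9,-3,0],0],
  [[11,-3.5,0],0],
  [[13.5,-4,0],0],
  [[15.5,-4.5,0],0],
  [[17.5,-5,0],0],
  [[19,-5.5,0],0],
])

```text
time: 7.8
tool_pos: [525.9, 7.8, 174.2]
tcp_rot: [180.0, 0.1, -16.7]
ft_force: [-3.3, 1.3, 2.0]
finger_gap: -0.0
```

drive_tool([
  [[1.5,-0.5,0],0],
  [[3,-1,0],0],
  [[4.5,-1.5,0],0],
  [[6,-2,0],0],
  [[7.5,-2.5,0],0],
  [[9,-3,0],0],
  [[9,-3,0],0],
  [[9,-3,0],0],
])

```text
time: 8.47
tool_pos: [535.0, 4.7, 174.3]
tcp_rot: [180.0, -0.0, -16.7]
ft_force: [-0.4, -0.7, -0.6]
finger_gap: 0.0
```

```bash
python3 look.py 6; python3 zoom.py 6 278 170
```

```text
8.5667 [535.    4.7 174.3] [180.   -0.  -16.7] [0.  0.  0.6] -0.18609077280701908
```

View pics/z6.png

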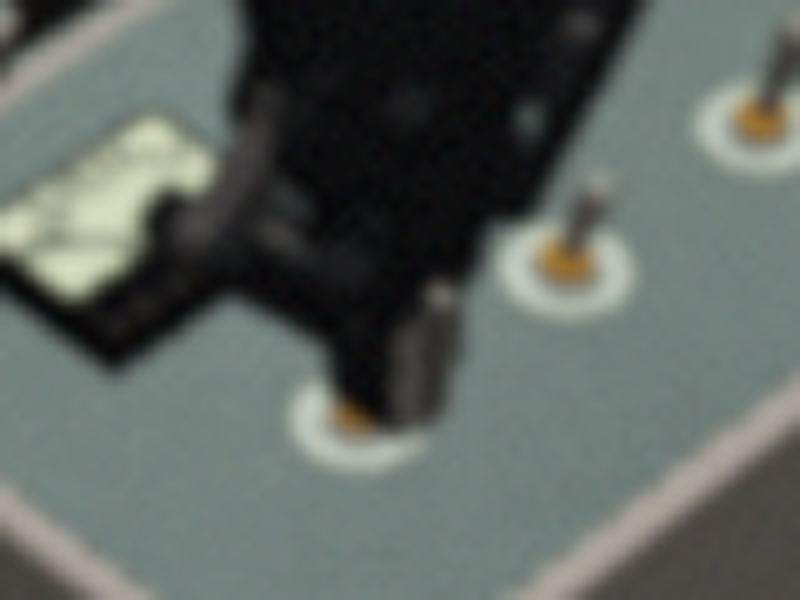

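The force rose to 3 N and fell to 0, which is consistent with a snap. I'll back off, lift and check.

drive_tool([
  [[-5,1.5,0],0],
  [[-12,3.5,0],0],
  [[-20,6,0],0],
  [[-27,8,0],0],
  [[-30,9,15],0],
  [[-40,9,45],0],
  [[-60,9,75],0],
  [[-90,9,90],0],
])

```text
time: 9.58
tool_pos: [445.5, 13.9, 267.8]
tcp_rot: [-179.9, -0.2, -16.7]
ft_force: [-1.0, 0.7, 1.9]
finger_gap: 0.3
```

drive_tool([
  [[-15,-20,20],0],
  [[-25,-50,40],0],
  [[-30,-85,60],0],
  [[-30,-120,70],0],
  [[-30,-150,70],0],
  [[-30,-175,70],0],
  [[-30,-180,70],0],
  [[-30,-180,70],0],
])

```text
time: 10.25
tool_pos: [414.2, -167.1, 334.0]
tcp_rot: [-180.0, 0.0, -16.9]
ft_force: [-0.0, -0.3, -0.9]
finger_gap: 0.3
```

```bash
python3 look.py 7; python3 zoom.py 7 295 160
```

```text
10.35 [ 414.6 -165.4  334.1] [-180.     0.   -16.8] [-0.3 -0.6 -0.5] 0.2164359935112751
```

View pics/z7.png

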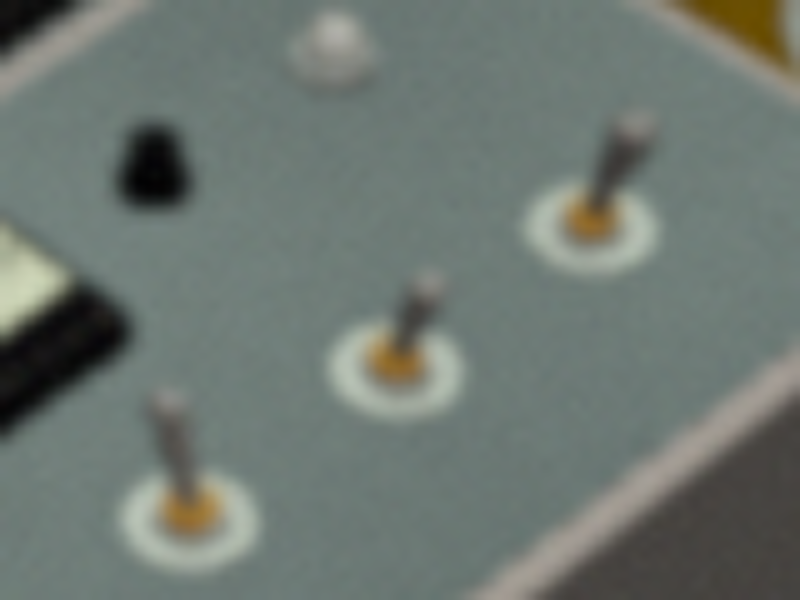

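View pics/top7.png

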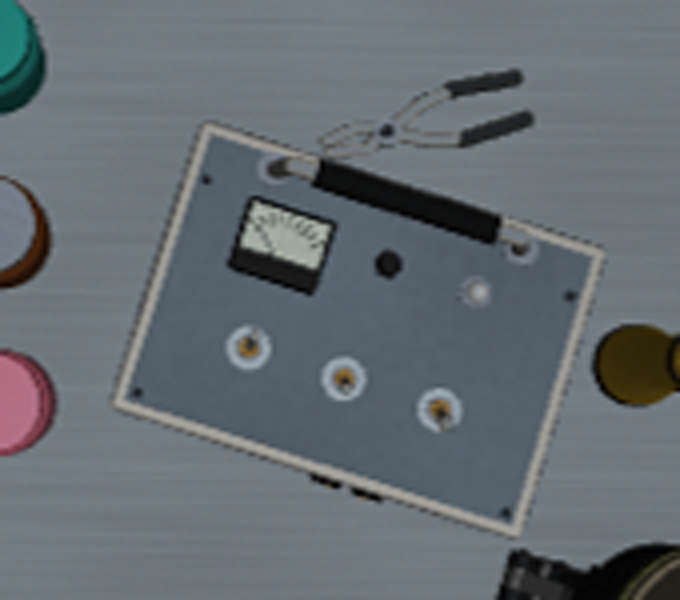

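The voltage lever (zoom 165,400) now leans to the handle. The mains (635,130) and rate (428,285) levers lean to the front. In the top view the charger and its neighbours are where they were, and the arm is clear. Handing in.

```bash
python3 -c "
from bench import r
print(r.hand_in())"
```

```text
the job is handed in; nothing more can be done
None
```

The charger is ready for the car battery. I pushed the mains toggle over to off first, confirmed in a picture that it had snapped, then pushed the voltage toggle over to 12 volts. The job was handed in at about 10 s with the arm clear of everything.

**Last checks:** In the final pictures:
- The mains lever leans to the front edge, and the voltage lever leans to the handle.
- The rate lever still leans to the front.
- The charger, torch, spreader and jar look unmoved. I judged this by eye rather than measuring it.

**What disagreed:**
- **Force:** the mains push peaked at about 10 N, above the 5 N expected. The finger was resting on the lever's root after it had already snapped over. The voltage push read 3 N and then dropped to 0.
- **Measurement:** the rim corners I marked by hand fitted 3–9 mm off. I used the toggle rings instead, which agreed with the stated spacing to about 0.5 mm.

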